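# Lay the spool down in the filament dryer and start it

## Robot

A 7-joint arm with a two-finger parallel gripper is mounted at the origin on the work surface. World frame = base frame: x ahead of the robot, y to its left, z up, the work surface at z = 0. Lengths are in m, angles in rad, forces in N, time in s.
With the tool pointing down it reaches from about 0.425 to 0.95 m from the base axis. Payload 4.7 kg.
Tool frame: the origin (TCP) lies midway between the tips of the shut fingers; the grasp point (between the pads) lies 19 mm behind it; z points along the fingers, y is the line along which they close (so a half turn about z gives the same grasp; the last joint's range is limited). The gripper opens to 87 mm and grips with 3 to 60 N. Pads are 19 mm wide; open, the fingers measure 117 mm over their backs; the gripper's body (75 mm by 190 mm) begins 51 mm behind the grasp point.
Start: joints at [1.225, 0.469, -0.049, 1.532, 0.024, 1.141, -0.082], TCP at [0.21, -0.641, 0.223] pointing down, gripper open.
Joint ranges: [-2.59, 2.59], [-0.33, 1.99], [-1.39, 1.29], [0.1, 2.45], [-1.04, 4.18], [0.21, 1.99], [-2.66, 2.66]. Speed limits (rad/s): [2.57, 2.57, 3.14, 3.14, 3.14, 3.14, 3.14].

## Interface

Orientations are given as a 3x3 rotation matrix whose columns are the frame's x, y, z axes.
In Python, from rig import manip, vision, nets gives the robot as it stands.
- The arm moves only by the tool move_arm, never from a script. Its argument "plan" is a list of rows, each an object of numbers: "hand": the gripper command: -1 is shut, 1 is fully open, values between are in proportion; "dx", "dy", "dz": the shift along the tool's x, y, z in cm; "twist": the turn about the tool's z in rad. A call has 1 to 5 rows; each row is the pose to reach, as a shift and turn from the pose commanded when the call began, along the tool's axes at that moment; what a row does not reach only later rows make up. A row lasts 1/8 s, in which the tool goes at most 62.5 mm and 10.7 degrees, less where a joint would pass 70% of its speed; a pose out of reach is approached as far as the arm can. A call with a gripper value outside its range is refused whole. The fingers move at their own pace and stop on an object; "force" is the grip in N (left out, the last holds). Time passes only in rows, so rows that repeat a pose let the fingers close. It gives the time, the measured TCP pose, the force, the opening and the grip force at its end, in the units of the state.
- manip.state(): the state, without advancing time (a new reading comes with each control period).
- vision.grab_frame(name): name is "side" or "top" or "wrist"; returns a dict with "img" (420x560x3 uint8, red, green, blue), "fx", "fy", "cx", "cy" (pixels), "cam_to_world" (4x4, takes a point from camera to world coordinates). Camera axes: x right, y up, looking along -z (the intrinsics and any distortion apply to the point x, -y, -z); pixel columns grow to the right and rows downward; lengths in m; the calibration is good to about 2 mm. A picture is of the moment at which its call begins. There is no depth.
- manip.job_done(): hands the job in; it is judged then, once.
Trained networks look in the newest picture that a camera, given by its name, has taken for a name from the list of things; names that differ only in an ending like _2 or _b are one class to them, and where a whole thing is asked for, a point or a joint stands for the part that bears it (a point fixed in the world has none). Each returns a list of dicts, best first, with "conf" (0 to 1); they miss things now and then, are a little off and sometimes report something else, mostly with a low value. They report only what shows in the picture. A call takes as long as a camera call.
- nets.boxes_of(thing, camera): "location" ([x, y, z] in m, in the coordinates of the camera as it stood for that picture, good to about 4 mm: the middle of the surface that is visible of it).
- nets.place_of(thing, camera): "location" ([x, y, z] in m, in the coordinates of the camera as it stood for that picture, good to about 4 mm: a listed point, or the origin of a listed thing).
The state is a dict: "clock": time; "q": joint angles; "dq": joint speeds; "joint_efforts": joint torques, N m; "tcp_pos": TCP position; "eef_rot": TCP orientation; "force": force on the tool from outside, world axes, zero at the start; "torque": the same for the moment, N m; "width": opening from 0.0 (shut) to 1.0 (fully open); "grip_force": force on a finger pad.
Only numpy, scipy, OpenCV 4.12 (cv2) and the standard library are available. Lean on these libraries where they do the work, as an engineer would, in place of code of your own. Each camera call takes 0.05 s, during which the arm holds its last target. There are 200 camera calls.

## Task

The orange spool has been left standing on its rim in the filament dryer. Without gripping or lifting anything, push it over with the fingertips so that it lies flat inside the dryer with its white label facing up, then push the clear lid fully shut over it and press the green start button all the way down and let it come back up. Leave everything else on the bench alone.

Things in the scene. Friction and masses are not known exactly. Their poses are not given: they have to be found in the camera images.
- dryer: Dryer, fixed: white open tray, outside 200 (x) x 150 (y) x 65 mm high, walls and floor 5 mm. Origin under its centre, z up. Lid hinged along its +x wall; grey control ledge 140 x 70 x 40 mm high on its +y side carries the start button. The spool stands near the -x wall, label facing that wall; there is room to fall only towards +x (pushed on the label side near its top).
- spool: Spool, 120 mm diameter, 50 mm wide over black flanges, orange filament 102 mm diameter, about 0.35 kg. Origin at its centre; x axis along its axis, from the white-labelled flange to the plain one: level at the start (spool on its rim on the dryer floor, top 125 mm above the bench, axis nearly along the dryer's +x), straight down once flat, label up. Tips by itself beyond about 23 degrees of lean.
- lid (a joint): Angle of the lid about its hinge: 0 shut, grows as it opens, at most 1.9 (leaning outwards past upright); starts open. The hinge is stiff: the lid stays where it is left, a push of about 1 to 4 N at its free edge moves it, and it must be pushed all the way down.
- lid_hinge (a point): Middle of the lid's hinge axis, on top of the dryer's +x wall. The lid is a clear flat plate 6 mm thick without a handle, 150 mm wide along the hinge, reaching 200 mm from the hinge: upward when open, towards the dryer's -x when shut.
- start (a joint): Travel of the start button: 0 up, 0.006 m fully down; a spring returns it, fully down takes 5 N.
- start_top (a point): Centre of the top of the round green start button (28 mm diameter), pressed straight down.
- blue_spool: Blue spool lying flat, 120 mm diameter, 50 mm high; origin under its centre. To be left alone.
- scraper: Print scraper (spatula) lying on the bench. To be left alone.
- driver: Screwdriver lying on the bench. To be left alone.
- cleaner: Blue bottle of plate cleaner, 60 mm diameter, 150 mm tall; origin under its centre. To be left alone.
- beads: Amber jar of drying beads, 60 mm diameter, 70 mm tall; origin under its centre. To be left alone.
- print_ring: Blue printed ring, 70 mm diameter, 8 mm high, lying flat; origin under its centre. To be left alone.
- bracket: Red printed angle bracket, 60 x 30 x 40 mm high; origin under its centre. To be left alone.

How it is judged:
By the outcome, as a careful person would: the job done as asked, in the order asked, and still so for the second after the job is handed in, with the robot touching nothing.
It also fails if it takes over 61 s, if anything falls off the work surface, if the arm or the gripper's body presses on something with over 40 N, if the wrist force passes 120 N, or if a joint passes its speed limit or range.

## Working session

There is one attempt and no reset: what is moved stays moved. The work goes in short steps, Python scripts to look and compute and a tool call to move; the robot and the scene stay as the last step left them, time stands still between calls to the robot, and variables do not carry over. Pictures are saved under pics/ and viewed, at most 10 in all, crops included, and the job is handed in when it is done.

Besides the shell and the picture viewer there is one more tool, called after "Emit:" as a command line: name --argument value ..., lists and objects as JSON in quotes. move_arm: Moves the arm, as the interface text tells. Its arguments: {"type":"object","properties":{"plan":{"type":"array","items":{"type":"object","properties":{"hand":{"type":"number"},"dx":{"type":"number"},"dy":{"type":"number"},"dz":{"type":"number"},"twist":{"type":"number"}}}},"force":{"type":"number"}},"required":["plan"]}

```bash
mkdir -p pics; cat > h.py <<'E'
import numpy as np, cv2
from rig import manip, vision, nets
def W(f,p): return (np.array(f["cam_to_world"])@np.r_[p,1])[:3]
def snap(c,n):
    f=vision.grab_frame(c); cv2.imwrite(f"pics/{n}.png",f["img"][:,:,::-1]); return f
E
python3 - <<'E'
from h import *
np.set_printoptions(precision=4,suppress=True)
for c in("side","top"):
    f=snap(c,c+"1")
    for t in("dryer","spool","lid_hinge","start_top","cleaner","blue_spool","beads"):
        for r in nets.place_of(t,c)[:2]: print(c,t,round(r["conf"],2),W(f,r["location"]))
s=manip.state();print(s["clock"],s["tcp_pos"],s["eef_rot"],s["width"])
E
```

```text
side dryer 0.76 [ 0.543   0.0532 -0.0013]
side spool 0.56 [ 0.5477 -0.0087  0.069 ]
side lid_hinge 0.83 [0.5314 0.1486 0.0666]
side lid_hinge 0.38 [ 0.5823 -0.4235  0.0016]
side start_top 0.62 [0.4342 0.0671 0.0535]
side cleaner 0.56 [0.6462 0.41   0.0013]
side blue_spool 0.97 [ 0.5826 -0.424   0.0014]
side beads 0.89 [ 0.4229  0.387  -0.0044]
side beads 0.5 [ 0.5833 -0.4261  0.0032]
top dryer 0.64 [0.5443 0.0511 0.0003]
top spool 0.57 [ 0.5469 -0.005   0.0672]
top lid_hinge 0.58 [0.5329 0.1535 0.0694]
top start_top 0.57 [0.4304 0.0629 0.0567]
top cleaner 0.63 [ 0.6472  0.4129 -0.003 ]
top blue_spool 0.83 [ 0.5805 -0.4278 -0.0006]
top blue_spool 0.52 [ 0.5117  0.4227 -0.0012]
top beads 0.67 [ 0.4263  0.3835 -0.0031]
0.8 [ 0.2103 -0.6414  0.2226] [[ 0.9502  0.3115  0.0001]
 [ 0.3115 -0.9502 -0.0001]
 [ 0.0001  0.0001 -1.    ]] 0.9955015819082051
```

View pics/side1.png

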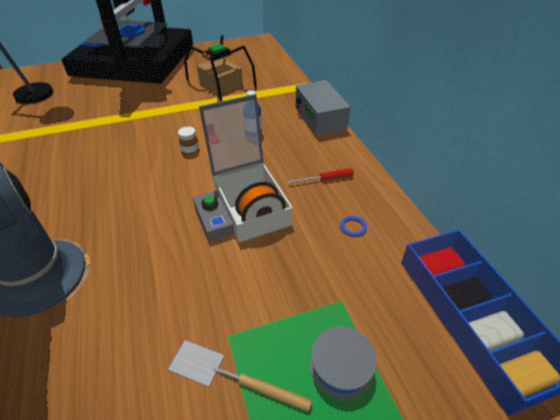

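View pics/top1.png

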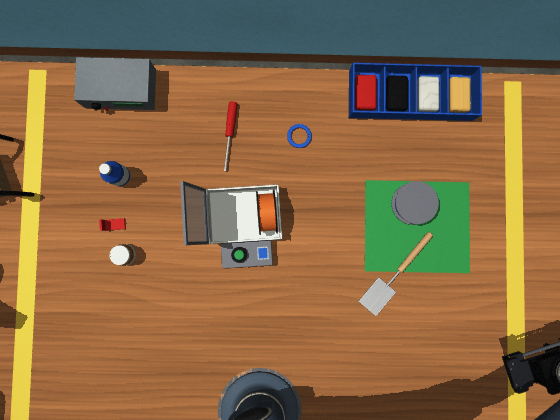

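The dryer's +x axis points roughly along world +y. The spool stands at the -y end with the lid open at +y, and the green button is at about (239,254) in the top view. The networks agree with both pictures.

Emit:
move_arm --plan '[{"dx":5,"dy":-4,"hand":-1,"twist":0.1},{"dx":10,"dy":-8,"hand":-1,"twist":0.237},{"dx":15,"dy":-11.5,"hand":-1,"twist":0.237},{"dx":20,"dy":-15.4,"hand":-1,"twist":0.237},{"dx":24.3,"dy":-18.9,"hand":-1,"twist":0.237}]'

```text
$.plan[0]: bad value
```

Emit:
move_arm --plan '[{"dx":5,"dy":-4,"dz":0,"hand":-1,"twist":0.1},{"dx":10,"dy":-8,"dz":0,"hand":-1,"twist":0.237},{"dx":15,"dy":-11.5,"dz":0,"hand":-1,"twist":0.237},{"dx":20,"dy":-15.4,"dz":0,"hand":-1,"twist":0.237},{"dx":24.3,"dy":-18.9,"dz":0,"hand":-1,"twist":0.237}]'

```text
clock: 1.42
tcp_pos: [0.3837, -0.3841, 0.223]
eef_rot: [[0.997, 0.081, 0.001], [0.081, -0.997, -0.001], [0.001, 0.001, -1.0]]
force: [0.8, -0.4, -0.4]
width: 0.518
grip_force: 0.0
```

Emit:
move_arm --plan '[{"dx":4,"dy":-5,"dz":0,"hand":-1,"twist":0},{"dx":8,"dy":-10,"dz":0,"hand":-1,"twist":0},{"dx":12,"dy":-15,"dz":0,"hand":-1,"twist":0},{"dx":16,"dy":-20,"dz":3,"hand":-1,"twist":0},{"dx":19,"dy":-24,"dz":6,"hand":-1,"twist":0}]'

```text
clock: 2.05
tcp_pos: [0.5506, -0.1362, 0.167]
eef_rot: [[0.997, 0.08, 0.003], [0.08, -0.997, -0.001], [0.003, 0.001, -1.0]]
force: [0.2, -0.6, 0.5]
width: 0.016
grip_force: 0.0
```

```bash
python3 - <<'E'
from h import *
np.set_printoptions(precision=4,suppress=True)
f=snap("wrist","w1")
for t in("dryer","spool"):
    for r in nets.place_of(t,"wrist")[:2]: print(t,round(r["conf"],2),W(f,r["location"]))
print(manip.state()["tcp_pos"])
E
```

```text
spool 0.95 [ 0.5478 -0.0086  0.0631]
spool 0.57 [ 0.3918 -0.388  -0.0023]
[ 0.5491 -0.1337  0.165 ]
```

Emit:
move_arm --plan '[{"dx":0.6,"dy":-1,"dz":3,"hand":-1,"twist":0},{"dx":0.6,"dy":-3,"dz":5.2,"hand":-1,"twist":0},{"dx":0.6,"dy":-5,"dz":5.2,"hand":-1,"twist":0},{"dx":0.6,"dy":-6.5,"dz":5.2,"hand":-1,"twist":0}]'

```text
clock: 2.7
tcp_pos: [0.5502, -0.072, 0.1159]
eef_rot: [[0.997, 0.079, 0.002], [0.079, -0.997, -0.0], [0.002, 0.001, -1.0]]
force: [0.6, -0.2, 0.3]
width: 0.005
grip_force: 0.0
```

Emit:
move_arm --plan '[{"dx":0,"dy":-0.8,"dz":0,"hand":-1,"twist":0},{"dx":0,"dy":-1.6,"dz":0,"hand":-1,"twist":0},{"dx":0,"dy":-2.4,"dz":0,"hand":-1,"twist":0},{"dx":0,"dy":-3,"dz":0,"hand":-1,"twist":0},{"dx":0,"dy":-3.6,"dz":0,"hand":-1,"twist":0}]'

```text
clock: 3.32
tcp_pos: [0.5469, -0.0367, 0.1146]
eef_rot: [[0.997, 0.079, 0.0], [0.079, -0.997, -0.001], [0.0, 0.001, -1.0]]
force: [-0.7, -0.4, 0.6]
width: 0.004
grip_force: 0.4
```

```bash
python3 - <<'E'
from h import *
snap("side","s2"); snap("wrist","w2"); cv2.imwrite("pics/c2.png",np.hstack([cv2.resize(cv2.imread("pics/s2.png")[80:280,160:360],(400,400)),cv2.resize(cv2.imread("pics/w2.png"),(400,400))]))
s=manip.state();print(s["tcp_pos"],s["force"])
E
```

```text
[ 0.54677132 -0.03588069  0.11459911] [-0.90352375 -0.48585566  0.16432383]
```

View pics/c2.png

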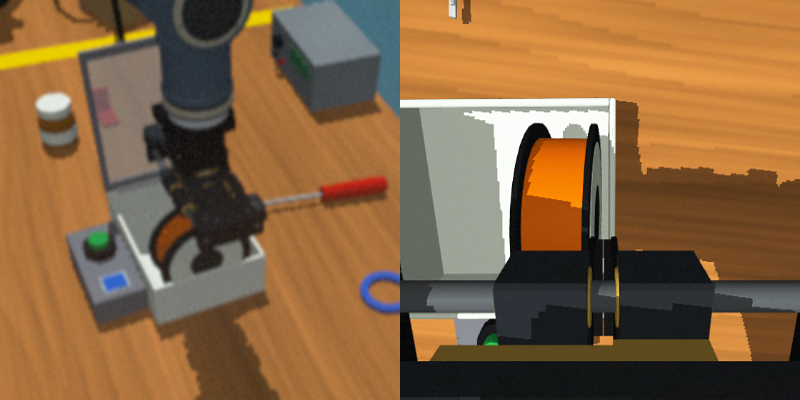

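The spool is still upright, and the fingertips are at its label flange (wrist view, column about 600). I'll keep pushing.

Emit:
move_arm --plan '[{"dx":0,"dy":-0.6,"dz":0,"hand":-1,"twist":0},{"dx":0,"dy":-1.2,"dz":0,"hand":-1,"twist":0},{"dx":0,"dy":-1.8,"dz":0,"hand":-1,"twist":0},{"dx":0,"dy":-2.4,"dz":0,"hand":-1,"twist":0},{"dx":0,"dy":-3.0,"dz":0,"hand":-1,"twist":0}]'

```text
clock: 4.05
tcp_pos: [0.5443, -0.006, 0.1146]
eef_rot: [[0.997, 0.08, -0.0], [0.08, -0.997, 0.0], [-0.0, -0.0, -1.0]]
force: [-0.4, -0.0, -0.6]
width: 0.009
grip_force: 0.1
```

Emit:
move_arm --plan '[{"dx":0,"dy":-0.6,"dz":0,"hand":-1,"twist":0},{"dx":0,"dy":-1.2,"dz":0,"hand":-1,"twist":0},{"dx":0,"dy":-1.8,"dz":0,"hand":-1,"twist":0},{"dx":0,"dy":-2.4,"dz":0,"hand":-1,"twist":0},{"dx":0,"dy":-2.4,"dz":0,"hand":-1,"twist":0}]'

```text
clock: 4.68
tcp_pos: [0.5424, 0.018, 0.1146]
eef_rot: [[0.997, 0.081, 0.0], [0.081, -0.997, 0.0], [0.0, -0.0, -1.0]]
force: [0.4, 0.1, -0.2]
width: 0.006
grip_force: 0.0
```

```bash
python3 - <<'E'
from h import *
snap("side","s3"); snap("wrist","w3"); cv2.imwrite("pics/c3.png",np.hstack([cv2.resize(cv2.imread("pics/s3.png")[80:280,160:360],(400,400)),cv2.resize(cv2.imread("pics/w3.png"),(400,400))]))
s=manip.state();print(s["tcp_pos"],s["force"])
E
```

```text
[0.54246288 0.01719194 0.11455706] [ 0.17335503 -0.19524495 -0.59321184]
```

View pics/c3.png

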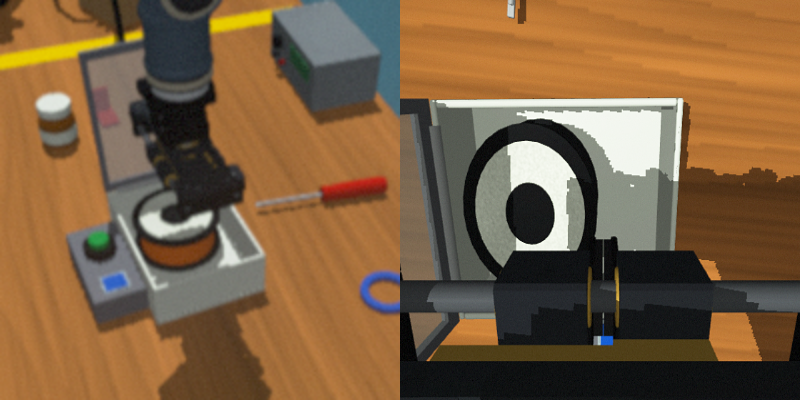

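The spool now lies label-up. I'll rise before crossing over the lid.

Emit:
move_arm --plan '[{"dx":0,"dy":0,"dz":-5.5,"hand":-1,"twist":0},{"dx":0,"dy":0,"dz":-11,"hand":-1,"twist":0},{"dx":0,"dy":0,"dz":-16.5,"hand":-1,"twist":0},{"dx":0,"dy":0,"dz":-21,"hand":-1,"twist":0},{"dx":0,"dy":0,"dz":-21,"hand":-1,"twist":0}]'

```text
clock: 5.4
tcp_pos: [0.5444, 0.0173, 0.3288]
eef_rot: [[0.997, 0.079, 0.009], [0.079, -0.997, 0.0], [0.009, 0.001, -1.0]]
force: [0.1, 0.2, -1.8]
width: 0.004
grip_force: 0.0
```

```bash
python3 - <<'E'
from h import *
np.set_printoptions(precision=4,suppress=True)
for c in("side","wrist","top"):
    f=snap(c,c+"4")
    for t in("spool","lid"):
        for r in nets.place_of(t,c)[:1]+nets.boxes_of(t,c)[:1]: print(c,t,round(r["conf"],2),W(f,r["location"]))
cv2.imwrite("pics/c4.png",np.hstack([cv2.resize(cv2.imread("pics/side4.png")[80:280,160:360],(400,400)),cv2.resize(cv2.imread("pics/wrist4.png"),(400,300),).repeat(1,0)[:300] if 0 else cv2.copyMakeBorder(cv2.resize(cv2.imread("pics/wrist4.png"),(400,300)),0,100,0,0,0)]))
E
```

```text
side spool 0.93 [0.5389 0.0806 0.0315]
side spool 0.62 [0.5332 0.0588 0.0552]Traceback (most recent call last):
  File "<stdin>", line 6, in <module>
ValueError: it knows: beads, blue_spool, bracket, cleaner, driver, dryer, lid_hinge, print_ring, scraper, spool, start_top
```

Emit:
move_arm --plan '[{"dx":0,"dy":-6,"dz":0,"hand":-1,"twist":0},{"dx":0,"dy":-12,"dz":0,"hand":-1,"twist":0},{"dx":0,"dy":-18,"dz":0,"hand":-1,"twist":0},{"dx":0,"dy":-23,"dz":0,"hand":-1,"twist":0},{"dx":0,"dy":-28,"dz":0,"hand":-1,"twist":0}]'

```text
clock: 6.18
tcp_pos: [0.5192, 0.2974, 0.3224]
eef_rot: [[0.997, 0.08, -0.003], [0.08, -0.997, -0.002], [-0.003, 0.002, -1.0]]
force: [0.7, 0.1, -0.7]
width: 0.002
grip_force: 0.0
```

Emit:
move_arm --plan '[{"dx":0,"dy":0,"dz":5,"hand":-1,"twist":0},{"dx":0,"dy":0,"dz":9.5,"hand":-1,"twist":0},{"dx":0,"dy":0,"dz":9.5,"hand":-1,"twist":0}]'

```text
clock: 6.55
tcp_pos: [0.5174, 0.2942, 0.2243]
eef_rot: [[0.997, 0.08, -0.01], [0.08, -0.997, -0.006], [-0.01, 0.005, -1.0]]
force: [0.5, 0.3, 1.1]
width: 0.01
grip_force: 0.0
```

```bash
python3 - <<'E'
from h import *
s=manip.state();print(s["tcp_pos"],s["force"])
snap("side","side4");snap("top","top4")
cv2.imwrite("pics/c4.png",np.hstack([cv2.resize(cv2.imread("pics/side4.png")[80:280,160:360],(400,400)),cv2.resize(cv2.imread("pics/top4.png")[120:320,120:320],(400,400))]))
E
```

```text
[0.51740806 0.29418133 0.22433482] [0.505132   0.28094952 1.07530932]
```

View pics/c4.png

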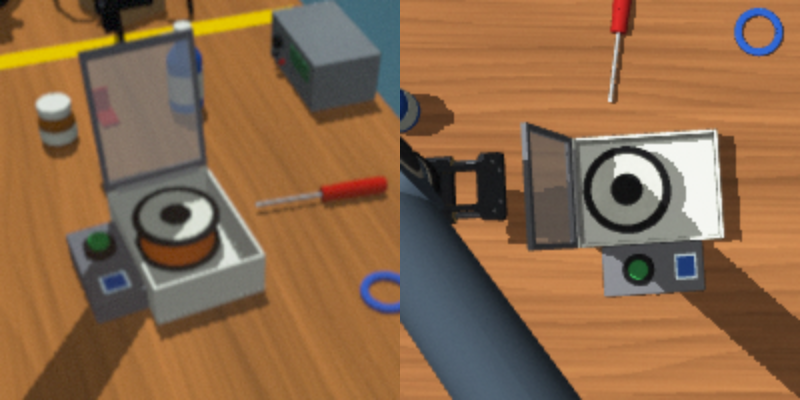

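The top view shows the spool flat with its label up, and the gripper behind the lid's free edge (530,125 to 530,245 in the crop). Now I'll push the lid.

Emit:
move_arm --plan '[{"dx":0,"dy":2.5,"dz":0,"hand":-1,"twist":0},{"dx":0,"dy":5,"dz":0,"hand":-1,"twist":0},{"dx":0,"dy":7.5,"dz":0,"hand":-1,"twist":0},{"dx":0,"dy":9.5,"dz":0,"hand":-1,"twist":0},{"dx":0,"dy":11,"dz":0,"hand":-1,"twist":0}]'

```text
clock: 7.28
tcp_pos: [0.5304, 0.1871, 0.2323]
eef_rot: [[0.997, 0.079, 0.005], [0.079, -0.997, 0.002], [0.005, -0.002, -1.0]]
force: [0.9, 1.9, 2.8]
width: 0.007
grip_force: 0.9
```

Emit:
move_arm --plan '[{"dx":0,"dy":1.3,"dz":0,"hand":-1,"twist":0},{"dx":0,"dy":2.6,"dz":0,"hand":-1,"twist":0},{"dx":0,"dy":4.0,"dz":0,"hand":-1,"twist":0},{"dx":0,"dy":5.3,"dz":0,"hand":-1,"twist":0},{"dx":0,"dy":5.3,"dz":0,"hand":-1,"twist":0}]'

```text
clock: 7.9
tcp_pos: [0.533, 0.132, 0.2291]
eef_rot: [[0.997, 0.077, -0.001], [0.077, -0.997, -0.002], [-0.001, 0.001, -1.0]]
force: [0.0, 0.1, -0.1]
width: 0.005
grip_force: 0.0
```

Emit:
move_arm --plan '[{"dx":0,"dy":2.1,"dz":0.7,"hand":-1,"twist":0},{"dx":0,"dy":4.1,"dz":1.9,"hand":-1,"twist":0},{"dx":0,"dy":5.9,"dz":3.0,"hand":-1,"twist":0},{"dx":0,"dy":7.5,"dz":4.4,"hand":-1,"twist":0},{"dx":0,"dy":7.5,"dz":4.4,"hand":-1,"twist":0}]'

```text
clock: 8.52
tcp_pos: [0.5381, 0.0569, 0.1837]
eef_rot: [[0.997, 0.077, -0.004], [0.077, -0.997, -0.001], [-0.004, 0.001, -1.0]]
force: [-0.1, 0.3, -0.5]
width: 0.006
grip_force: 0.0
```

```bash
python3 - <<'E'
from h import *
s=manip.state();print(s["tcp_pos"],s["force"])
snap("side","side5");snap("top","top5")
cv2.imwrite("pics/c5.png",np.hstack([cv2.resize(cv2.imread("pics/side5.png")[80:280,160:360],(400,400)),cv2.resize(cv2.imread("pics/top5.png")[120:320,120:320],(400,400))]))
E
```

```text
[0.53806995 0.05690286 0.18370186] [-0.13888475  0.28363951 -0.48272554]
```

View pics/c5.png

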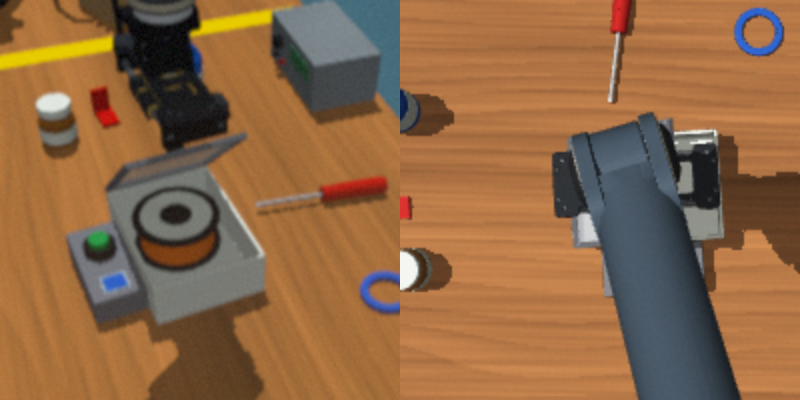

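The lid is about half shut and following the fingers. I'll keep going.

Emit:
move_arm --plan '[{"dx":0,"dy":1.4,"dz":1.5,"hand":-1,"twist":0},{"dx":0,"dy":2.7,"dz":3.2,"hand":-1,"twist":0},{"dx":0,"dy":3.6,"dz":5.1,"hand":-1,"twist":0},{"dx":0,"dy":4.4,"dz":7.0,"hand":-1,"twist":0},{"dx":0,"dy":4.8,"dz":8.5,"hand":-1,"twist":0}]'

```text
clock: 9.25
tcp_pos: [0.5422, 0.0097, 0.0988]
eef_rot: [[0.997, 0.078, -0.002], [0.078, -0.997, -0.001], [-0.002, 0.001, -1.0]]
force: [-0.8, -1.4, 0.8]
width: 0.01
grip_force: 0.3
```

Emit:
move_arm --plan '[{"dx":0,"dy":0.1,"dz":0.8,"hand":-1,"twist":0},{"dx":0,"dy":0.2,"dz":1.6,"hand":-1,"twist":0},{"dx":0,"dy":0.2,"dz":2.2,"hand":-1,"twist":0},{"dx":0,"dy":0.2,"dz":2.5,"hand":-1,"twist":0},{"dx":0,"dy":0.2,"dz":2.5,"hand":-1,"twist":0}]'

```text
clock: 9.88
tcp_pos: [0.5431, 0.0096, 0.0756]
eef_rot: [[0.997, 0.08, 0.0], [0.08, -0.997, 0.0], [0.0, -0.0, -1.0]]
force: [-0.1, -0.5, -0.5]
width: 0.006
grip_force: 0.0
```

Still no stop force, so I'll press further in small steps.

Emit:
move_arm --plan '[{"dx":0,"dy":0,"dz":0.2,"hand":-1,"twist":0},{"dx":0,"dy":0,"dz":0.4,"hand":-1,"twist":0},{"dx":0,"dy":0,"dz":0.5,"hand":-1,"twist":0},{"dx":0,"dy":0,"dz":0.5,"hand":-1,"twist":0}]'

```text
clock: 10.38
tcp_pos: [0.5435, 0.0094, 0.0718]
eef_rot: [[0.997, 0.08, 0.001], [0.08, -0.997, -0.0], [0.001, 0.0, -1.0]]
force: [-3.2, -0.0, 8.8]
width: 0.005
grip_force: 4.5
```

Emit:
move_arm --plan '[{"dx":0,"dy":0,"dz":0.2,"hand":-1,"twist":0},{"dx":0,"dy":0,"dz":0.4,"hand":-1,"twist":0},{"dx":0,"dy":0,"dz":0.4,"hand":-1,"twist":0}]'

```text
clock: 10.75
tcp_pos: [0.5436, 0.0095, 0.0714]
eef_rot: [[0.997, 0.08, 0.001], [0.08, -0.997, -0.002], [0.001, 0.002, -1.0]]
force: [-10.7, -1.1, 35.2]
width: 0.004
grip_force: 18.0
```

Emit:
move_arm --plan '[{"dx":0,"dy":0,"dz":-2,"hand":-1,"twist":0},{"dx":0,"dy":0,"dz":-6,"hand":-1,"twist":0},{"dx":-5,"dy":0,"dz":-9,"hand":-1,"twist":0},{"dx":-6,"dy":0,"dz":-9,"hand":-1,"twist":0}]'

```text
clock: 11.25
tcp_pos: [0.4822, 0.0044, 0.1584]
eef_rot: [[0.997, 0.08, 0.003], [0.08, -0.997, -0.001], [0.003, 0.001, -1.0]]
force: [-0.2, -0.3, -0.5]
width: -0.0
grip_force: 0.0
```

```bash
python3 - <<'E'
from h import *
np.set_printoptions(precision=4,suppress=True)
for c in("side","wrist"):
    f=snap(c,c+"6")
    for r in nets.place_of("start_top",c)[:2]: print(c,round(r["conf"],2),W(f,r["location"]))
cv2.imwrite("pics/c6.png",np.hstack([cv2.resize(cv2.imread("pics/side6.png")[80:280,160:360],(400,400)),cv2.resize(cv2.imread("pics/wrist6.png"),(400,400))]))
s=manip.state();print(s["tcp_pos"],s["force"])
E
```

```text
side 0.58 [0.4367 0.0646 0.0569]
side 0.41 [ 0.7737 -0.0991 -0.0016]
wrist 0.78 [0.4263 0.0617 0.0649]
[0.4837 0.0045 0.1561] [-0.0064  0.5441  0.2497]
```

View pics/c6.png

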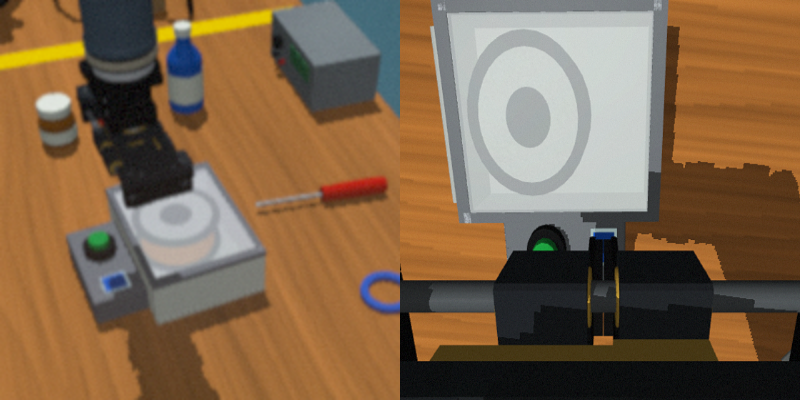

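The lid is flush and shut over the label-up spool. The green button is next.

Emit:
move_arm --plan '[{"dx":-2.4,"dy":-3.2,"dz":0,"hand":-1,"twist":0},{"dx":-4.7,"dy":-6.4,"dz":0,"hand":-1,"twist":0},{"dx":-4.7,"dy":-6.4,"dz":4,"hand":-1,"twist":0},{"dx":-4.7,"dy":-6.4,"dz":8,"hand":-1,"twist":0},{"dx":-4.7,"dy":-6.4,"dz":8,"hand":-1,"twist":0}]'

```text
clock: 12.08
tcp_pos: [0.4295, 0.0646, 0.0738]
eef_rot: [[0.997, 0.08, -0.007], [0.08, -0.997, -0.0], [-0.007, -0.0, -1.0]]
force: [-0.8, 0.7, 0.5]
width: 0.009
grip_force: 0.0
```

```bash
python3 - <<'E'
from h import *
s=manip.state();print(s["tcp_pos"],s["force"])
snap("side","side7"); cv2.imwrite("pics/c7.png",cv2.resize(cv2.imread("pics/side7.png")[170:250,180:300],(600,400),interpolation=2))
E
```

```text
[0.42948176 0.06457848 0.07383517] [-0.80266894  0.68901297  0.4530204 ]
```

View pics/c7.png

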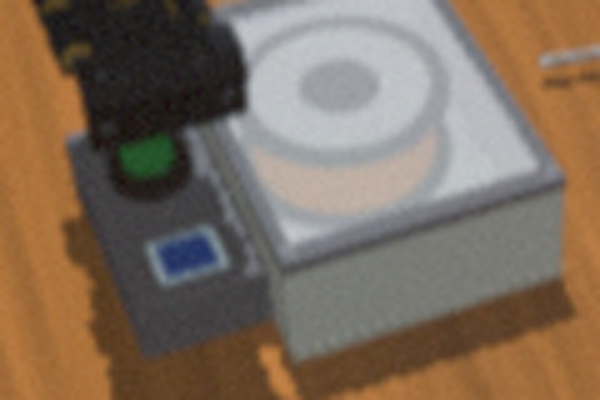

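The hand is over the button and its cap is raised above the collar. I'll press down gently.

Emit:
move_arm --plan '[{"dx":0.2,"dy":0,"dz":0.7,"hand":-1,"twist":0},{"dx":0.2,"dy":0,"dz":1.3,"hand":-1,"twist":0},{"dx":0.2,"dy":0,"dz":1.7,"hand":-1,"twist":0},{"dx":0.2,"dy":0,"dz":2.0,"hand":-1,"twist":0}]'

```text
clock: 12.62
tcp_pos: [0.4341, 0.0648, 0.057]
eef_rot: [[0.997, 0.08, 0.002], [0.08, -0.997, 0.0], [0.002, 0.0, -1.0]]
force: [-0.2, 0.8, 4.3]
width: -0.0
grip_force: 2.2
```

Emit:
move_arm --plan '[{"dx":0,"dy":0,"dz":0.2,"hand":-1,"twist":0},{"dx":0,"dy":0,"dz":0.4,"hand":-1,"twist":0},{"dx":0,"dy":0,"dz":0.6,"hand":-1,"twist":0},{"dx":0,"dy":0,"dz":0.6,"hand":-1,"twist":0}]'

```text
clock: 13.12
tcp_pos: [0.4344, 0.0648, 0.0554]
eef_rot: [[0.997, 0.08, 0.002], [0.08, -0.997, -0.003], [0.002, 0.003, -1.0]]
force: [-12.8, -4.0, 56.8]
width: 0.001
grip_force: 27.9
```

Emit:
move_arm --plan '[{"dx":0,"dy":0,"dz":-1.5,"hand":-1,"twist":0},{"dx":0,"dy":0,"dz":-5,"hand":-1,"twist":0},{"dx":0,"dy":0,"dz":-10,"hand":-1,"twist":0},{"dx":0,"dy":8,"dz":-15,"hand":-1,"twist":0},{"dx":0,"dy":14,"dz":-15,"hand":-1,"twist":0}]'

```text
clock: 13.75
tcp_pos: [0.4436, -0.0496, 0.198]
eef_rot: [[0.997, 0.083, 0.005], [0.083, -0.997, -0.0], [0.005, 0.001, -1.0]]
force: [1.1, 0.3, -0.1]
width: 0.004
grip_force: 0.0
```

Emit:
move_arm --plan '[{"dx":0,"dy":6,"dz":0,"hand":-1,"twist":0},{"dx":0,"dy":12,"dz":0,"hand":-1,"twist":0},{"dx":0,"dy":16,"dz":0,"hand":-1,"twist":0},{"dx":0,"dy":16,"dz":0,"hand":-1,"twist":0}]'

```text
clock: 14.25
tcp_pos: [0.4543, -0.2122, 0.1951]
eef_rot: [[0.997, 0.073, -0.001], [0.073, -0.997, -0.001], [-0.001, 0.0, -1.0]]
force: [0.7, -0.1, 0.3]
width: 0.005
grip_force: 0.0
```

```bash
python3 - <<'E'
from h import *
snap("side","side8");snap("top","top8"); cv2.imwrite("pics/c8.png",np.hstack([cv2.resize(cv2.imread("pics/side8.png")[80:280,160:360],(400,400)),cv2.resize(cv2.imread("pics/top8.png")[120:320,120:320],(400,400))]))
s=manip.state();print(s["clock"],s["tcp_pos"],s["force"])
E
```

```text
14.35 [ 0.45471241 -0.20822671  0.19510646] [ 0.73364268  0.6160362  -0.17828397]
```

View pics/c8.png

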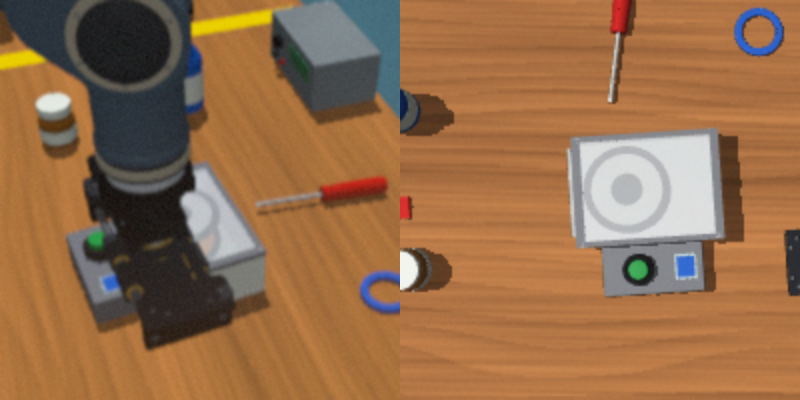

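The lid is shut, the label faces up, the button has come back up, and the arm is clear.

```bash
python3 -c "
from rig import manip; print(manip.job_done())"
```

```text
the job is handed in; nothing more can be done
None
```

I handed the job in at about 14 s: the spool lies flat with its label up, the lid is shut over it, and the start button was pressed all the way down and released, with nothing else on the bench touched.

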